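# Send the bearing balls down the right-hand chute

### The job

Three steel bearing balls wait in the feed lane of the ball sorter, and its seesaw gate now leans to the left-hand chute (seen from the robot). With the fingertips, first press down the raised right end of the seesaw so that it rocks over its pivot and rests leaning right, then push the post of the stop slide to the left to let all three balls roll down the right-hand chute and come to rest there. Do not touch or lift the balls, and leave everything else on the bench as it stands.

Things in the scene. Friction and masses are not known exactly. Their poses are not given: they have to be found in the camera images.
- sorter: The ball sorter, a fixed bench fixture of bare aluminium and grey steel, 560 mm wide. Origin on the table straight under the pivot, at the middle of the seesaw; x points away from the robot along the feed lane, y to the left along the seesaw, z up. Turned by up to 0.3 rad about z. The seesaw is a trough 240 mm long (y), 48 mm wide, its floor 105 mm above the table at the pivot.
- gate (a joint): Tilt of the seesaw gate about its level axle (along the sorter's x), rad: +0.22 leans fully left (left end low, the start), 0 level, -0.22 fully right. A round steel weight on the middle of its near wall (40 mm diameter, 30 mm long, top 62 mm above the seesaw floor) makes it fall to whichever side it leans; under 2 N at an end pad rocks it.
- pad_right (a point): Centre of the top of the right press pad: flat black rubber, 48 mm (x) by 44 mm (y), on the near side of the seesaw, 100 mm right of and 53 mm nearer than the pivot. Raised at the start (about 129 mm above the table), about 85 mm above it when the seesaw leans right; free below. The trough's near wall stands 32 mm high, 29 mm beyond the pad centre.
- pad_left (a point): Centre of the top face of the same pad at the left end of the seesaw, low at the start.
- stop (a joint): Travel of the stop slide, a steel plate across the feed lane that holds the balls back, m: 0 shut (the start, within 4 mm), 0.055 fully open at its end stop. It moves along the sorter's +y (left) and clears the lane from about 0.040 on. About 1.5 N of friction; it stays where it is left.
- post (a point): Middle of the upright dark steel post of the stop slide: 16 mm diameter, from 22 mm below this point to 20 mm above (top about 222 mm above the table). It stands over the feed lane, 64 mm beyond the pivot, on a small plate 34 mm (y) by 18 mm (x). Nothing beside it is higher than its foot; the lane is 44 mm wide, its walls at most 170 mm above the table.
- ball1_center (a point): Centre of the first steel bearing ball, 32 mm diameter, about 130 g, resting against the stop slide at the start.
- ball2_center (a point): Centre of the second, equal ball, behind the first in the feed lane.
- ball3_center (a point): Centre of the third, equal ball, behind the second.
- right_chute (a point): A point in the middle of the right-hand catch chute, 200 mm right of the pivot, 75 mm above the table (about 15 mm over the chute's floor). The chute is 50 mm wide and slopes down and outward from 125 to 275 mm from the pivot, floor 72 to 46 mm above the table, closed at its outer end; three balls fit in it one behind another.
- race: Bystander: steel bearing race, 68 mm outside, 18 mm high, flat on the bench beyond the right chute. Origin at its underside.
- socket: Bystander: upright deep socket, 30 mm diameter, 62 mm high, beyond the left chute. Origin at its underside.
- grease: Bystander: grey can, 68 mm diameter, 85 mm high, on the near side of the left chute. Origin at its underside.
- bolt: Bystander: hex bolt standing on its head, 34 mm across, 58 mm high, on the near side of the right chute. Origin at its underside.
- wrench: Bystander: wrench lying at the far right of the bench.
- hammer: Bystander: hammer lying at the far left of the bench.
- cup: Bystander: white cup, 76 mm diameter, 85 mm high, at the near left of the bench. Origin at its underside.

How it is judged:
By the outcome, as a careful person would: the job done as asked, in the order asked, and still so for the second after the job is handed in, with the robot touching nothing.
It also fails if it takes over 38 s, if anything falls off the work surface, if the arm or the gripper's body presses on something with over 40 N, if the wrist force passes 120 N, or if a joint passes its speed limit or range.

### The arm

A 6-joint arm with a two-finger parallel gripper is mounted at the origin on the work surface. World frame = base frame: x ahead of the robot, y to its left, z up, the work surface at z = 0. Lengths are in m, angles in rad, forces in N, time in s.
With the tool pointing down it reaches from about 0.25 to 0.725 m from the base axis. Payload 4 kg.
Tool frame: the origin (TCP) lies at the very end of the fingers, on their centre line; the grasp point (between the pads) lies 19 mm behind it; x points along the fingers, y is the direction in which the jaws open and shut, and the axes are right-handed (so a half turn about x gives the same grasp; the last joint's range is limited). The gripper opens to 85 mm and grips with 20 to 120 N. Pads are 22 mm wide; open, the fingers measure 114 mm over their backs; the gripper's body (76 mm by 85 mm) begins 54 mm behind the grasp point. The pads swing forward as they close: fully open they stand 13 mm farther back than shut.
Start: joints at [-1.238, 0.241, 0.005, 1.335, 0, 1.571], TCP at [0.163, -0.473, 0.231] pointing down, gripper open.
Joint ranges: [-2.72, 2.72], [-1.05, 1.87], [-1.09, 1.28], [-1.99, 2.15], [-1.42, 1.44], [-3.14, 3.14]. Speed limits (rad/s): [2.79, 2.79, 3.14, 3.14, 3.14, 3.14].

### API

Orientations are given as a unit quaternion [x, y, z, w].
In Python, from workcell import get_obs, camera, job_done gives the robot as it stands. The module is installed in compiled form; this text tells all that it offers.
- The arm moves only by the tool arm_command, never from a script. Its argument "motion" is a list of rows, each an object of numbers: "x", "y", "z": the shift along the tool's x, y, z in m; "roll": the turn about the tool's x in rad; "fingers": the opening, from 0 (shut) to 1 (fully open). A call has 1 to 20 rows; each row shifts and turns the pose as measured when the row begins, along the tool's axes as they then stand; what a row does not reach is not made up. A row lasts 1/12 s, in which the tool goes at most 41.7 mm and 7.16 degrees, less where a joint would pass 70% of its speed; a pose out of reach is approached as far as the arm can. A call is refused whole if a number of a shift passes 0.0417 or a number of a turn 0.125, either way. A call with a gripper value outside its range is refused whole. The fingers move at their own pace and stop on an object; the grip force is fixed at half the most. Time passes only in rows, so rows that do not move let the fingers close. It gives the time, the measured TCP pose, the force and the opening at its end, in the units of the state.
- get_obs(): the state, without advancing time (a new reading comes with each control period).
- camera(name): name is "scene" or "side" or "wrist"; returns a dict with "frame" (384x512x3 uint8, red, green, blue), "intrinsics" (3x3 intrinsics, pixels), "rvec" (rotation vector, rad) and "tvec" (3), from world to camera coordinates, as OpenCV has them. Camera axes: x right, y down, z forward; pixel columns grow to the right and rows downward; lengths in m; the calibration is good to about 2 mm. A picture is of the moment at which its call begins. There is no depth.
- job_done(): hands the job in, once; it reports no verdict.
The state is a dict: "clock": time; "joint_pos": joint angles; "joint_vel": joint speeds; "tau": joint torques, N m; "eef_pos": TCP position; "tool_rot": TCP orientation; "ft_force": force on the tool from outside, world axes, zero at the start; "ft_torque": the same for the moment, N m; "grip_width": finger opening in m.
Only numpy, scipy, OpenCV 4.12 (cv2) and the standard library are available. Lean on these libraries where they do the work, as an engineer would, in place of code of your own. Each camera call takes 0.05 s, during which the arm holds its last target.

## Working session

There is one attempt and no reset: what is moved stays moved. The work goes in short steps, Python scripts to look and compute and a tool call to move; the robot and the scene stay as the last step left them, time stands still between calls to the robot, and variables do not carry over. Pictures are saved under pics/ and viewed, and the job is handed in when it is done.

Besides the shell and the picture viewer there is one more tool, called after "Call:" by a JSON object that holds its "api" and its "payload", one argument or row to a line. arm_command: Moves the arm, as the interface text tells. Its arguments: {"type":"object","properties":{"motion":{"type":"array","items":{"type":"object","properties":{"x":{"type":"number"},"y":{"type":"number"},"z":{"type":"number"},"roll":{"type":"number"},"fingers":{"type":"number"}}}}},"required":["motion"]}

```bash
mkdir -p pics; python3 - <<'E'
from workcell import *
import cv2,numpy as np
for n in ["scene","side","wrist"]:
    c=camera(n); cv2.imwrite(f"pics/{n}0.png",c["frame"][:,:,::-1])
    np.savez(f"{n}0.npz",**c)
    R=cv2.Rodrigues(np.array(c["rvec"]))[0]; print(n,c["intrinsics"],(-R.T@np.array(c["tvec"]).ravel()))
o=get_obs();print(o)
E
```

```text
scene [[447.01057329   0.         256.82428173]
 [  0.         447.01057329 190.45623947]
 [  0.           0.           1.        ]] [ 1.39201227 -0.55557758  1.03366339]
side [[440.67600194   0.         253.00107425]
 [  0.         440.67600194 185.82869086]
 [  0.           0.           1.        ]] [0.32965157 0.94998116 1.06004855]
wrist [[270.46937371   0.         258.61814742]
 [  0.         270.46937371 187.3743665 ]
 [  0.           0.           1.        ]] [ 0.24167212 -0.44289355  0.37483334]
{'clock': 0.15, 'joint_pos': array([-1.23797296e+00,  2.41207878e-01,  4.03003392e-03,  1.33521858e+00,
        2.96555380e-05,  1.57081183e+00]), 'joint_vel': array([-0.0016996 , -0.00154386,  0.00388037, -0.00080805, -0.00092605,
        0.00016574]), 'tau': array([ 1.70385360e-04, -3.72634792e+01,  2.52638483e+01,  1.23757840e-02,
        3.08923029e-05,  4.61544872e-06]), 'eef_pos': array([ 0.16320537, -0.47209746,  0.23063209]), 'tool_rot': array([-0.69725577, -0.11768266,  0.69742251, -0.11656338]), 'ft_force': array([ 0.15261205, -0.61409048,  0.1005488 ]), 'ft_torque': array([-0.00992442, -0.00565037, -0.01022766]), 'grip_width': 0.08542142750336382}
```

View pics/scene0.png

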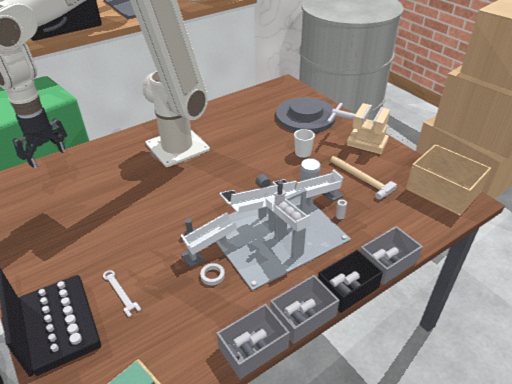

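View pics/side0.png

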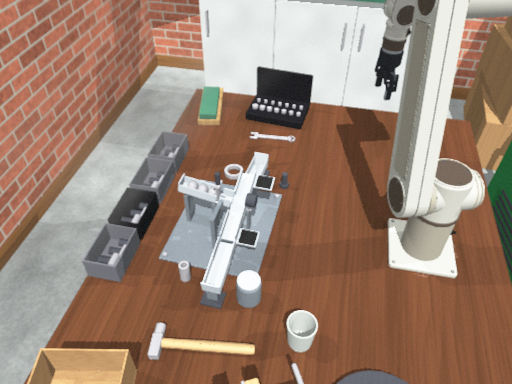

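View pics/wrist0.png

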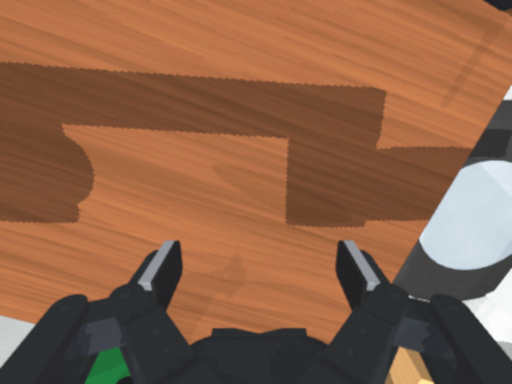

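The scene view shows the sorter in the middle of the table. In the side view the right pad is near (264,184), the left pad near (248,239) and the post near (217,178). I'll enlarge both views.

```bash
python3 - <<'E'
import cv2
a=cv2.imread("pics/side0.png")[140:310,155:305];cv2.imwrite("pics/side0z.png",cv2.resize(a,None,fx=3.5,fy=3.5,interpolation=cv2.INTER_CUBIC))
a=cv2.imread("pics/scene0.png")[150:290,175:355];cv2.imwrite("pics/scene0z.png",cv2.resize(a,None,fx=4,fy=4,interpolation=cv2.INTER_CUBIC))
E
```

```text
(no output)
```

View pics/side0z.png

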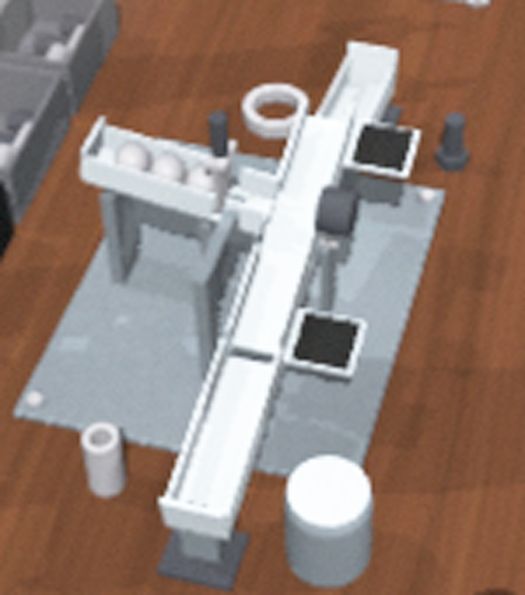

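View pics/scene0z.png

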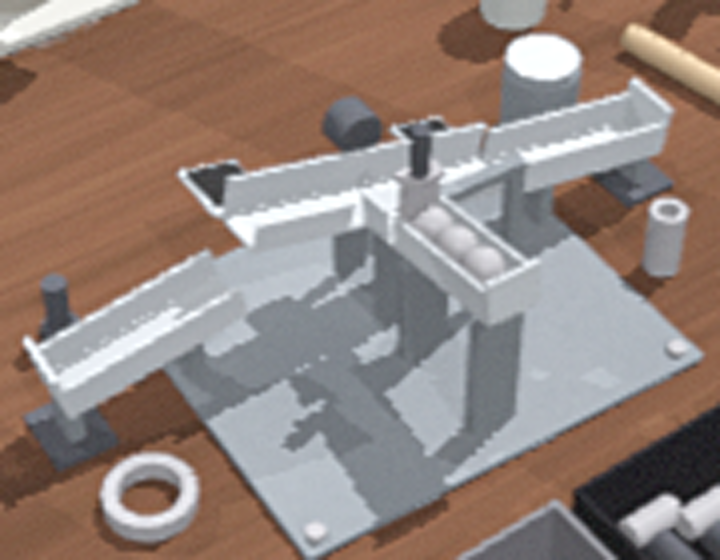

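```bash
cat > h.py <<'E'
import numpy as np,cv2
from scipy.optimize import least_squares
def load(n):
    c=np.load(n); return c["intrinsics"],np.array(c["rvec"]).ravel(),np.array(c["tvec"]).ravel()
def proj(c,P): return cv2.projectPoints(np.array(P,float).reshape(-1,3),c[1],c[2],c[0],None)[0].reshape(-1,2)
def ray(c,uv):
    R=cv2.Rodrigues(c[1])[0]; d=R.T@np.linalg.inv(c[0])@np.array([uv[0],uv[1],1.]); return -R.T@c[2],d
def atz(c,uv,z):
    o,d=ray(c,uv); return o+d*(z-o[2])/d[2]
def tow(p,L):
    L=np.array(L,float);c,s=np.cos(p[2]),np.sin(p[2]); return np.array([p[0]+c*L[0]-s*L[1],p[1]+s*L[0]+c*L[1],L[2]])
E
python3 - <<'E'
from h import *
S=load("side0.npz");C=load("scene0.npz")
sz=lambda u,v:np.array([u/3.5+155,v/3.5+140]); cz=lambda u,v:np.array([u/4+175,v/4+150])
obs=[(S,sz(386,146),(-.053,-.1,.129)),(S,sz(327,339),(-.053,.1,.085)),(S,sz(218,115),(.064,None,.222)),(C,cz(421,128),(.064,None,.222))]
def f(p):
    r=[]
    for c,uv,L in obs:
        L=[p[3] if l is None else l for l in L]
        r+=list(proj(c,tow(p,L))[0]-uv)
    return np.array(r)
s=least_squares(f,[.5,-.1,0,0]);print(s.x,s.fun.round(2))
p=s.x
for c,uv,L in obs[:2]: print(atz(c,uv,L[2]),tow(p,L))
for L in [(-.053,-.1,.129),(.064,p[3],.202),(0,-.2,.075),(0,0,.105)]: print(L,tow(p,L))
# overlay
for n,c in (("side",S),("scene",C)):
    im=cv2.imread(f"pics/{n}0.png"); im=cv2.resize(im,None,fx=3,fy=3,interpolation=cv2.INTER_CUBIC)
    pts=[(-.053+a,-.1+b,.129+b*-.22) for a,b in((-.024,-.022),(.024,-.022),(.024,.022),(-.024,.022))]+[(.064,p[3],.222),(.064,p[3],.18),(0,-.275,.046),(0,.275,.046),(0,-.125,.072),(0,.125,.072)]
    for q in pts:
        u=proj(c,tow(p,q))[0]*3+1; cv2.circle(im,tuple(int(v) for v in u),3,(0,0,255),-1)
    x0,y0=(450,400) if n=="side" else (500,430)
    cv2.imwrite(f"pics/{n}0o.png",im[y0:y0+560,x0:x0+620])
E
```

```text
[ 0.55587411  0.04315905 -0.05338578  0.00327566] [-0.31 -0.93 -0.57  0.45  0.28  0.08 -0.29 -0.82]
[ 0.49586399 -0.04984346  0.129     ] [ 0.49761358 -0.05387038  0.129     ]
[0.50704424 0.14383183 0.085     ] [0.50828566 0.14584468 0.085     ]
(-0.053, -0.1, 0.129) [ 0.49761358 -0.05387038  0.129     ]
(0.064, np.float64(0.0032756556394768336), 0.202) [0.61995772 0.04301497 0.202     ]
(0, -0.2, 0.075) [ 0.54520202 -0.15655601  0.075     ]
(0, 0, 0.105) [0.55587411 0.04315905 0.105     ]
```

View pics/side0o.png

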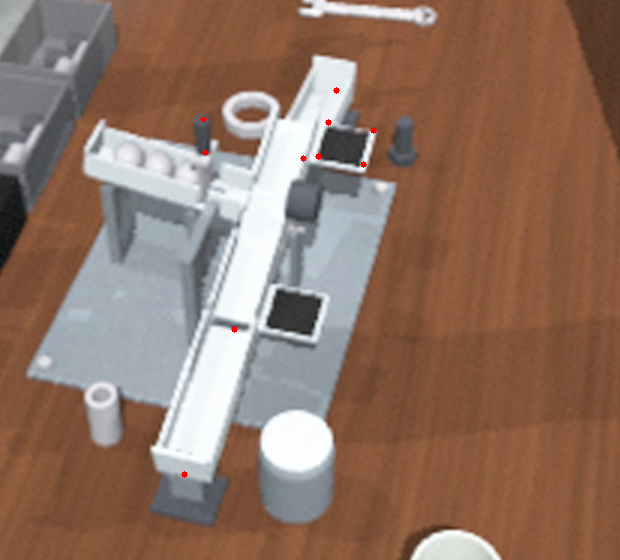

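View pics/scene0o.png

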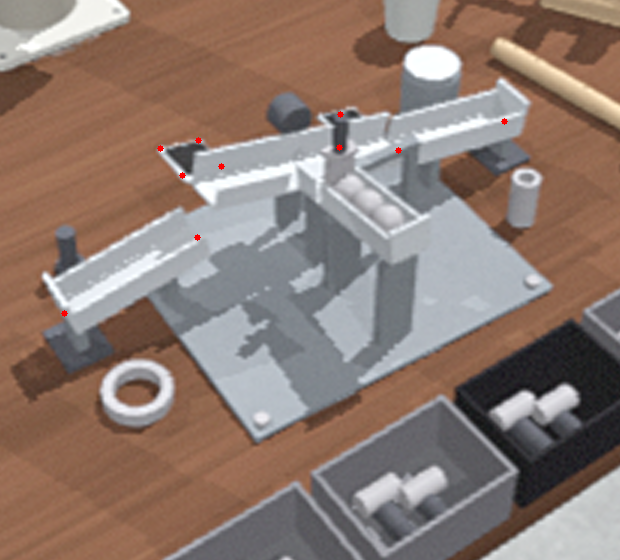

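```bash
cat >> h.py <<'E'
from scipy.spatial.transform import Rotation as Ro
PO=[0.5559,0.0432,-0.0534]
def st(target=None,frame=None):
    from workcell import get_obs
    o=get_obs();R=Ro.from_quat(o["tool_rot"]).as_matrix()
    print("t",round(o["clock"],2),"tcp",o["eef_pos"].round(4),"F",o["ft_force"].round(1),"grip",o["grip_width"].round(4))
    print("tool axes\n",R.round(3),"j",o["joint_pos"].round(2))
    if target is not None:
        d=np.array(target)-o["eef_pos"];print("target",np.round(target,4),"tool shift",(R.T@d).round(4))
    y=R[:,1]; print("yaw of jaw axis rel sorter x", round(float(np.arctan2(y[1],y[0])-PO[2]),3))
E
python3 - <<'E'
from h import *
st(tow(PO,[-.058,-.106,.231]))
E
```

```text
Traceback (most recent call last):
  File "h.py", line 17, in st
    print("t",round(o["clock"],2),"tcp",o["eef_pos"].round(4),"F",o["ft_force"].round(1),"grip",o["grip_width"].round(4))
                                                                                                ^^^^^^^^^^^^^^^^^^^^^
AttributeError: 'float' object has no attribute 'round'
```

```bash
sed -i 's/o\["grip_width"\].round(4)/round(o["grip_width"],4)/' h.py
python3 - <<'E'
from h import *
st(tow(PO,[-.058,-.106,.231]))
E
```

```text
t 0.15 tcp [ 0.1632 -0.4721  0.2306] F [ 0.2 -0.6  0.1] grip 0.0854
tool axes
 [[-0.     0.327 -0.945]
 [ 0.002 -0.945 -0.327]
 [-1.    -0.002 -0.   ]] j [-1.24  0.24  0.    1.34  0.    1.57]
target [ 0.4923 -0.0596  0.231 ] tool shift [ 1.000e-04 -2.824e-01 -4.458e-01]
yaw of jaw axis rel sorter x -1.185
```

```bash
python3 - <<'E'
from h import *
d=np.array([.329,.4125])/15; yaw=-1.185+PO[2]
for i in range(15):
    y=np.array([np.cos(yaw),np.sin(yaw)]); z=np.array([y[1],-y[0]])
    # z axis: x(down) cross y
    z=np.cross([0,0,-1],[y[0],y[1],0])[:2]
    print(i,(d@y).round(3),(d@z).round(3)); yaw+=.079
E
```

```text
0 -0.019 -0.03
1 -0.016 -0.031
2 -0.014 -0.032
3 -0.011 -0.033
4 -0.009 -0.034
5 -0.006 -0.035
6 -0.003 -0.035
7 -0.0 -0.035
8 0.002 -0.035
9 0.005 -0.035
10 0.008 -0.034
11 0.011 -0.034
12 0.013 -0.033
13 0.016 -0.031
14 0.018 -0.03
```

Call:
{"api": "arm_command", "payload": {
  "motion": [
    {"y": -0.019,"z": -0.03,"roll": -0.079,"fingers": 0},
    {"y": -0.016,"z": -0.031,"roll": -0.079,"fingers": 0},
    {"y": -0.014,"z": -0.032,"roll": -0.079,"fingers": 0},
    {"y": -0.011,"z": -0.033,"roll": -0.079,"fingers": 0},
    {"y": -0.009,"z": -0.034,"roll": -0.079,"fingers": 0},
    {"y": -0.006,"z": -0.035,"roll": -0.079,"fingers": 0},
    {"y": -0.003,"z": -0.035,"roll": -0.079,"fingers": 0},
    {"y": 0,"z": -0.035,"roll": -0.079,"fingers": 0},
    {"y": 0.002,"z": -0.035,"roll": -0.079,"fingers": 0},
    {"y": 0.005,"z": -0.035,"roll": -0.079,"fingers": 0}
  ]
}}

```text
schema error: expected keys x, y, z, roll, fingers
```

```bash
python3 - <<'E'
from h import *
st(tow(PO,[-.058,-.106,.2]))
E
```

```text
t 0.15 tcp [ 0.1632 -0.4721  0.2306] F [ 0.2 -0.6  0.1] grip 0.0854
tool axes
 [[-0.     0.327 -0.945]
 [ 0.002 -0.945 -0.327]
 [-1.    -0.002 -0.   ]] j [-1.24  0.24  0.    1.34  0.    1.57]
target [ 0.4923 -0.0596  0.2   ] tool shift [ 0.0311 -0.2823 -0.4458]
yaw of jaw axis rel sorter x -1.185
```

Call:
{"api": "arm_command", "payload": {
  "motion": [
    {"x": 0,"y": -0.019,"z": -0.03,"roll": -0.079,"fingers": 0},
    {"x": 0,"y": -0.016,"z": -0.031,"roll": -0.079,"fingers": 0},
    {"x": 0,"y": -0.014,"z": -0.032,"roll": -0.079,"fingers": 0},
    {"x": 0,"y": -0.011,"z": -0.033,"roll": -0.079,"fingers": 0},
    {"x": 0,"y": -0.009,"z": -0.034,"roll": -0.079,"fingers": 0},
    {"x": 0,"y": -0.006,"z": -0.035,"roll": -0.079,"fingers": 0},
    {"x": 0,"y": -0.003,"z": -0.035,"roll": -0.079,"fingers": 0},
    {"x": 0,"y": 0,"z": -0.035,"roll": -0.079,"fingers": 0},
    {"x": 0,"y": 0.002,"z": -0.035,"roll": -0.079,"fingers": 0},
    {"x": 0,"y": 0.005,"z": -0.035,"roll": -0.079,"fingers": 0}
  ]
}}

```text
clock: 0.98
eef_pos: [0.3825, -0.1884, 0.227]
tool_rot: [-0.594, -0.384, 0.595, -0.381]
ft_force: [1.6, 0.3, -0.7]
grip_width: -0.0001
```

```bash
python3 - <<'E'
from h import *
st(tow(PO,[-.058,-.106,.2]))
E
```

```text
t 0.98 tcp [ 0.3825 -0.1884  0.227 ] F [ 1.6  0.3 -0.7] grip -0.0001
tool axes
 [[-0.004  0.91  -0.415]
 [ 0.003 -0.415 -0.91 ]
 [-1.    -0.005 -0.001]] j [-0.46  0.1  -0.18  1.3   0.    1.54]
target [ 0.4923 -0.0596  0.2   ] tool shift [ 0.0269  0.0467 -0.1628]
yaw of jaw axis rel sorter x -0.374
```

Call:
{"api": "arm_command", "payload": {
  "motion": [
    {"x": 0.003,"y": 0.008,"z": -0.027,"roll": -0.0625,"fingers": 0},
    {"x": 0.003,"y": 0.0095,"z": -0.027,"roll": -0.0625,"fingers": 0},
    {"x": 0.003,"y": 0.011,"z": -0.026,"roll": -0.0625,"fingers": 0},
    {"x": 0.003,"y": 0.013,"z": -0.025,"roll": -0.0625,"fingers": 0},
    {"x": 0.003,"y": 0.0145,"z": -0.024,"roll": -0.0625,"fingers": 0},
    {"x": 0.003,"y": 0.016,"z": -0.023,"roll": -0.0625,"fingers": 0},
    {"x": 0,"y": 0,"z": 0,"roll": 0,"fingers": 0}
  ]
}}

```text
clock: 1.57
eef_pos: [0.4983, -0.0458, 0.2067]
tool_rot: [0.505, 0.497, -0.505, 0.493]
ft_force: [-0.4, -0.3, 0.5]
grip_width: 0.0
```

```bash
python3 - <<'E'
from h import *
st(tow(PO,[-.058,-.106,.140]))
from workcell import *
for n in ["side","wrist"]:
    c=camera(n);np.savez(n+"1.npz",**c);im=c["frame"][:,:,::-1]
    if n=="side": im=cv2.resize(im[120:300,160:320],None,fx=3.5,fy=3.5,interpolation=cv2.INTER_CUBIC)
    cv2.imwrite(f"pics/{n}1.png",im)
E
```

```text
t 1.57 tcp [ 0.4983 -0.0458  0.2067] F [-0.4 -0.3  0.5] grip 0.0
tool axes
 [[-0.004  1.    -0.021]
 [ 0.004 -0.021 -1.   ]
 [-1.    -0.004 -0.004]] j [-0.09  0.26 -0.04  1.28  0.    1.5 ]
target [ 0.4923 -0.0596  0.14  ] tool shift [ 0.0667 -0.0054  0.0142]
yaw of jaw axis rel sorter x 0.032
```

View pics/side1.png

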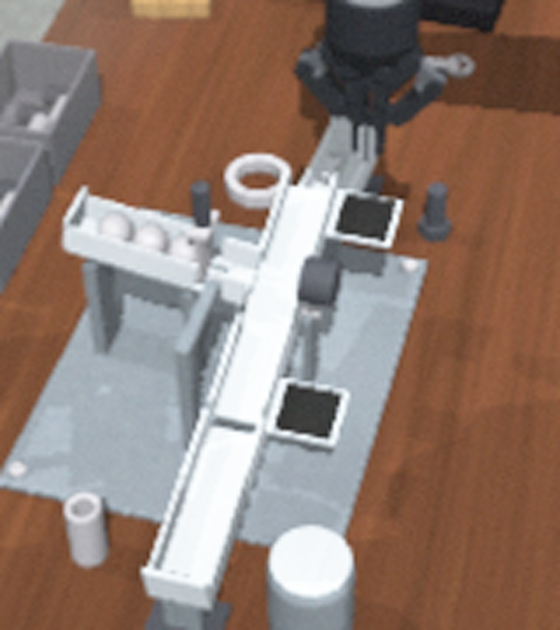

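View pics/wrist1.png

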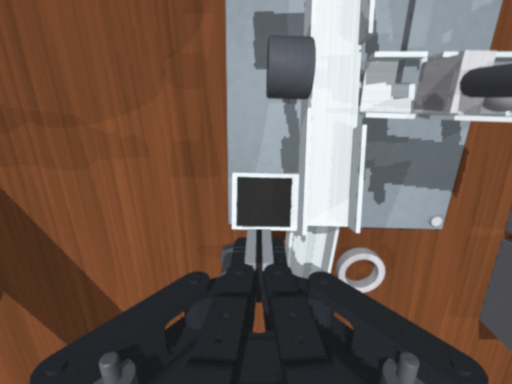

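The wrist view shows the black right pad centred at about (265,202), just ahead of the fingertips at (260,235). The weight is at (290,67) and the post at (490,82). I'll use the wrist view to check the pad position.

```bash
python3 - <<'E'
from h import *
W=load("wrist1.npz")
p=atz(W,(265,202),.129);print(p, tow(PO,[-.053,-.1,.129]))
for z in(.18,.222): print(atz(W,(470,82),z),tow(PO,[.064,.003,z]))
print(proj(W,[tow(PO,[-.053,-.1,.129]),tow(PO,[.064,.003,.222]),tow(PO,[.064,.003,.180]),[.4983,-.0458,.2067]]))
E
```

```text
[ 0.50186328 -0.05096474  0.129     ] [ 0.49763809 -0.0538286   0.129     ]
[0.62332192 0.04241109 0.18      ] [0.6199689  0.04277975 0.18      ]
[0.5930546  0.04120953 0.222     ] [0.6199689  0.04277975 0.222     ]
[[260.29374595 205.10624926]
 [532.48144264  76.50048452]
 [464.37852451  81.48539713]
 [261.04355886 241.69621056]]
```

Call:
{"api": "arm_command", "payload": {
  "motion": [
    {"x": 0.01,"y": -0.002,"z": 0.011,"roll": 0.03,"fingers": 0},
    {"x": 0.02,"y": 0,"z": 0,"roll": 0,"fingers": 0},
    {"x": 0.02,"y": 0,"z": 0,"roll": 0,"fingers": 0},
    {"x": 0.012,"y": 0,"z": 0,"roll": 0,"fingers": 0},
    {"x": 0,"y": 0,"z": 0,"roll": 0,"fingers": 0}
  ]
}}

```text
clock: 2.08
eef_pos: [0.4906, -0.0638, 0.1445]
tool_rot: [-0.515, -0.485, 0.517, -0.482]
ft_force: [-0.1, -0.3, -0.6]
grip_width: -0.0001
```

```bash
python3 - <<'E'
from h import *
st([.496,-.057,.097])
E
```

```text
t 2.08 tcp [ 0.4906 -0.0638  0.1445] F [-0.1 -0.3 -0.6] grip -0.0001
tool axes
 [[-0.005  0.998 -0.066]
 [ 0.    -0.066 -0.998]
 [-1.    -0.005 -0.   ]] j [-0.13  0.29 -0.16  1.12 -0.    1.51]
target [ 0.496 -0.057  0.097] tool shift [ 0.0475  0.0052 -0.0071]
yaw of jaw axis rel sorter x -0.012
```

Call:
{"api": "arm_command", "payload": {
  "motion": [
    {"x": 0.002,"y": 0.005,"z": -0.006,"roll": 0,"fingers": 0},
    {"x": 0.008,"y": 0,"z": 0,"roll": 0,"fingers": 0},
    {"x": 0.008,"y": 0,"z": 0,"roll": 0,"fingers": 0},
    {"x": 0.008,"y": 0,"z": 0,"roll": 0,"fingers": 0},
    {"x": 0.006,"y": 0,"z": 0,"roll": 0,"fingers": 0},
    {"x": 0,"y": 0,"z": 0,"roll": 0,"fingers": 0}
  ]
}}

```text
clock: 2.58
eef_pos: [0.4965, -0.0604, 0.1126]
tool_rot: [-0.517, -0.482, 0.518, -0.482]
ft_force: [-0.2, 0.1, 0.1]
grip_width: -0.0
```

```bash
python3 - <<'E'
from h import *
st([.496,-.057,.097])
from workcell import *
c=camera("side");im=c["frame"][:,:,::-1]
im=cv2.resize(im[120:300,160:320],None,fx=3.5,fy=3.5,interpolation=cv2.INTER_CUBIC)
cv2.imwrite("pics/side2.png",im)
E
```

```text
t 2.58 tcp [ 0.4965 -0.0604  0.1126] F [-0.2  0.1  0.1] grip -0.0
tool axes
 [[-0.002  0.997 -0.071]
 [-0.001 -0.071 -0.997]
 [-1.    -0.002  0.001]] j [-0.12  0.33 -0.2   1.04 -0.    1.52]
target [ 0.496 -0.057  0.097] tool shift [ 0.0156 -0.0007 -0.0033]
yaw of jaw axis rel sorter x -0.018
```

View pics/side2.png

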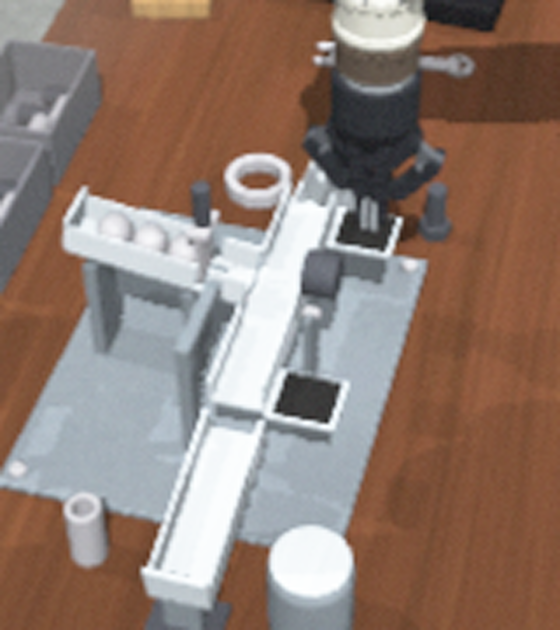

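The fingertips are on the right pad at about (365,220), and the left pad has risen, so the seesaw is rocking. I'll press on past level.

Call:
{"api": "arm_command", "payload": {
  "motion": [
    {"x": 0.006,"y": 0,"z": -0.002,"roll": 0,"fingers": 0},
    {"x": 0.006,"y": 0,"z": 0,"roll": 0,"fingers": 0},
    {"x": 0.004,"y": 0,"z": 0,"roll": 0,"fingers": 0},
    {"x": 0,"y": 0,"z": 0,"roll": 0,"fingers": 0},
    {"x": 0,"y": 0,"z": 0,"roll": 0,"fingers": 0}
  ]
}}

```text
clock: 3.05
eef_pos: [0.4974, -0.0579, 0.0959]
tool_rot: [-0.517, -0.482, 0.518, -0.482]
ft_force: [-0.2, -0.3, -0.2]
grip_width: 0.0003
```

```bash
python3 - <<'E'
from h import *
st([.496,-.057,.092])
from workcell import *
c=camera("side");im=c["frame"][:,:,::-1]
im=cv2.resize(im[120:300,160:320],None,fx=3.5,fy=3.5,interpolation=cv2.INTER_CUBIC)
cv2.imwrite("pics/side3.png",im)
E
```

```text
t 3.05 tcp [ 0.4974 -0.0579  0.0959] F [-0.2 -0.3 -0.2] grip 0.0003
tool axes
 [[-0.     0.998 -0.071]
 [-0.001 -0.071 -0.998]
 [-1.    -0.     0.001]] j [-0.12  0.34 -0.22  1.   -0.    1.53]
target [ 0.496 -0.057  0.092] tool shift [ 0.0039 -0.0015 -0.0008]
yaw of jaw axis rel sorter x -0.017
```

View pics/side3.png

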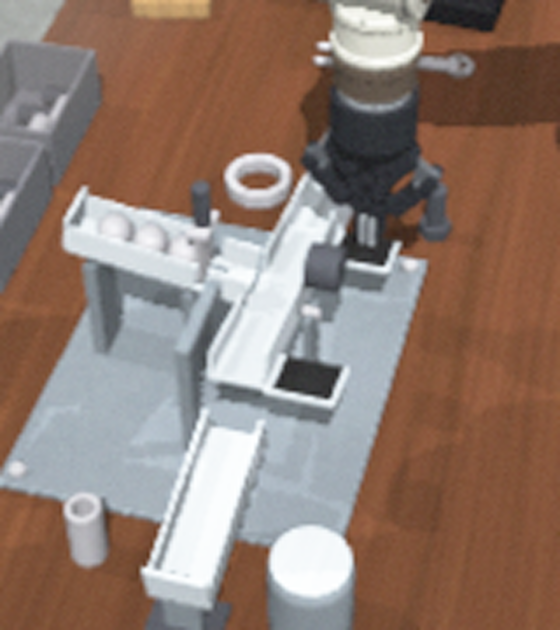

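The seesaw has rocked over: the left end is raised at about (310,380) and the right end is down. I'll lift clear and move to the right of the post.

Call:
{"api": "arm_command", "payload": {
  "motion": [
    {"x": -0.02,"y": 0,"z": 0,"roll": 0,"fingers": 0},
    {"x": -0.035,"y": 0,"z": 0,"roll": 0,"fingers": 0},
    {"x": -0.035,"y": 0,"z": 0,"roll": 0,"fingers": 0},
    {"x": -0.035,"y": 0,"z": 0,"roll": 0,"fingers": 0},
    {"x": -0.02,"y": 0.005,"z": 0,"roll": 0,"fingers": 0},
    {"x": 0,"y": 0.025,"z": -0.012,"roll": 0,"fingers": 0},
    {"x": 0,"y": 0.025,"z": -0.012,"roll": 0,"fingers": 0},
    {"x": 0,"y": 0.025,"z": -0.012,"roll": 0,"fingers": 0},
    {"x": 0,"y": 0.015,"z": -0.005,"roll": 0,"fingers": 0},
    {"x": 0,"y": 0,"z": 0,"roll": 0,"fingers": 0}
  ]
}}

```text
clock: 3.93
eef_pos: [0.5975, -0.0228, 0.251]
tool_rot: [0.519, 0.48, -0.517, 0.482]
ft_force: [-0.2, 0.5, 0.4]
grip_width: 0.0002
```

```bash
python3 - <<'E'
from h import *
st(tow(PO,[.066,-.040,.195]))
from workcell import *
for n in ["side","wrist","scene"]:
    c=camera(n);np.savez(n+"4.npz",**c);im=c["frame"][:,:,::-1]
    if n=="side": im=cv2.resize(im[120:300,160:320],None,fx=3.5,fy=3.5,interpolation=cv2.INTER_CUBIC)
    if n=="scene": im=cv2.resize(im[130:290,175:355],None,fx=3.5,fy=3.5,interpolation=cv2.INTER_CUBIC)
    cv2.imwrite(f"pics/{n}4.png",im)
E
```

```text
t 3.93 tcp [ 0.5975 -0.0228  0.251 ] F [-0.2  0.5  0.4] grip 0.0002
tool axes
 [[ 0.004  0.997 -0.073]
 [-0.001 -0.073 -0.997]
 [-1.     0.004  0.   ]] j [-0.04  0.43  0.33  1.46 -0.    1.61]
target [ 6.197e-01 -3.000e-04  1.950e-01] tool shift [ 0.0561  0.0202 -0.0241]
yaw of jaw axis rel sorter x -0.02
```

View pics/side4.png

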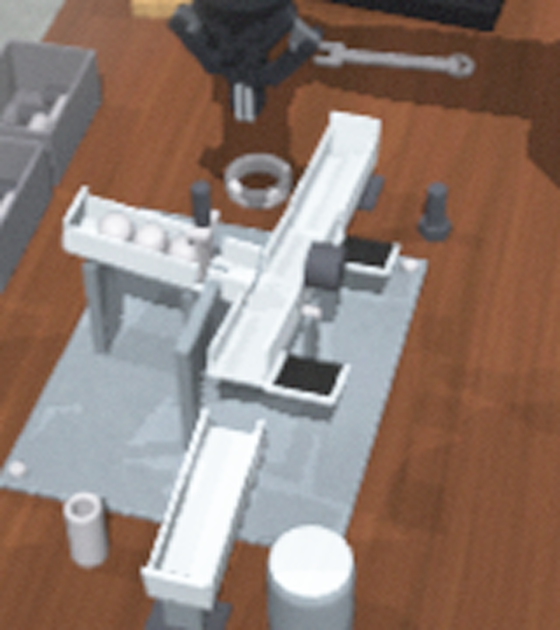

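View pics/wrist4.png

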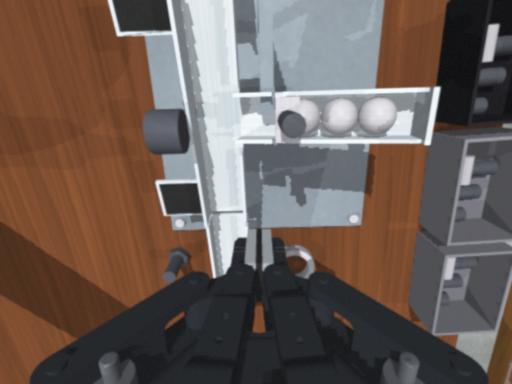

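View pics/scene4.png

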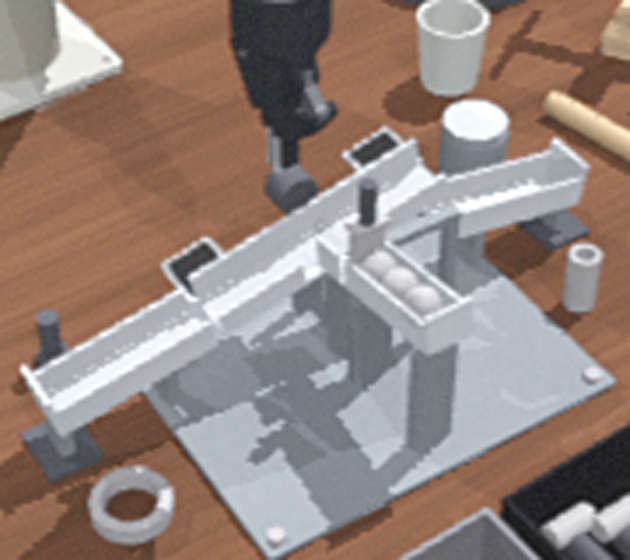

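The seesaw stays leaning right with nothing touching it. The wrist view shows the post top at about (296,125) and three balls behind it. I'll refine the post position.

```bash
python3 - <<'E'
from h import *
W=load("wrist4.npz")
print(atz(W,(296,125),.222),atz(W,(285,122),.18),tow(PO,[.064,.003,.222]),proj(W,tow(PO,[.064,.003,.222])))
E
```

```text
[0.62456483 0.04262821 0.222     ] [0.6215643  0.04085905 0.18      ] [0.6199689  0.04277975 0.222     ] [[288.66883604 125.31685383]]
```

Call:
{"api": "arm_command", "payload": {
  "motion": [
    {"x": 0,"y": 0.012,"z": -0.008,"roll": 0.0,"fingers": 0},
    {"x": 0.012,"y": 0.01,"z": -0.005,"roll": 0,"fingers": 0},
    {"x": 0.02,"y": 0,"z": 0,"roll": 0,"fingers": 0},
    {"x": 0.018,"y": 0,"z": 0,"roll": 0,"fingers": 0},
    {"x": 0.0,"y": 0,"z": 0,"roll": 0,"fingers": 0}
  ]
}}

```text
clock: 4.5
eef_pos: [0.6143, -0.0143, 0.1995]
tool_rot: [-0.519, -0.48, 0.519, -0.481]
ft_force: [-0.4, -0.1, -1.3]
grip_width: -0.0002
```

```bash
python3 - <<'E'
from h import *
st([.622,.0427,.195])
E
```

```text
t 4.5 tcp [ 0.6143 -0.0143  0.1995] F [-0.4 -0.1 -1.3] grip -0.0002
tool axes
 [[ 0.     0.997 -0.077]
 [-0.002 -0.077 -0.997]
 [-1.     0.     0.002]] j [-0.02  0.48  0.28  1.36 -0.    1.63]
target [0.622  0.0427 0.195 ] tool shift [ 0.0044  0.0033 -0.0574]
yaw of jaw axis rel sorter x -0.024
```

Call:
{"api": "arm_command", "payload": {
  "motion": [
    {"x": 0.004,"y": 0.005,"z": -0.012,"roll": 0,"fingers": 0},
    {"x": 0,"y": 0,"z": -0.014,"roll": 0,"fingers": 0},
    {"x": 0,"y": 0,"z": -0.014,"roll": 0,"fingers": 0},
    {"x": 0,"y": 0,"z": -0.014,"roll": 0,"fingers": 0},
    {"x": 0,"y": 0,"z": -0.014,"roll": 0,"fingers": 0},
    {"x": 0,"y": 0,"z": -0.012,"roll": 0,"fingers": 0}
  ]
}}

```text
clock: 5.0
eef_pos: [0.624, 0.0685, 0.1957]
tool_rot: [-0.518, -0.478, 0.522, -0.479]
ft_force: [-0.4, -1.8, -0.7]
grip_width: -0.0
```

```bash
python3 - <<'E'
from h import *
st([.622,.0427,.195])
E
```

```text
t 5.0 tcp [0.624  0.0685 0.1957] F [-0.4 -1.8 -0.7] grip -0.0
tool axes
 [[-0.003  0.997 -0.083]
 [-0.005 -0.083 -0.997]
 [-1.    -0.003  0.005]] j [ 0.11  0.52  0.32  1.38 -0.    1.77]
target [0.622  0.0427 0.195 ] tool shift [0.0008 0.0002 0.0259]
yaw of jaw axis rel sorter x -0.029
```

Call:
{"api": "arm_command", "payload": {
  "motion": [
    {"x": 0,"y": 0,"z": -0.005,"roll": 0,"fingers": 0},
    {"x": 0,"y": 0,"z": -0.002,"roll": 0,"fingers": 0}
  ]
}}

```text
clock: 5.17
eef_pos: [0.6245, 0.0757, 0.1961]
tool_rot: [-0.515, -0.476, 0.524, -0.483]
ft_force: [-2.5, -18.1, -0.5]
grip_width: 0.0002
```

```bash
python3 - <<'E'
from h import *
st([.622,.0427,.195])
from workcell import *
c=camera("side");im=c["frame"][:,:,::-1]
im=cv2.resize(im[120:300,160:320],None,fx=3.5,fy=3.5,interpolation=cv2.INTER_CUBIC)
cv2.imwrite("pics/side5.png",im)
E
```

```text
t 5.17 tcp [0.6245 0.0757 0.1961] F [ -2.5 -18.1  -0.5] grip 0.0002
tool axes
 [[-0.003  0.997 -0.08 ]
 [-0.015 -0.08  -0.997]
 [-1.    -0.002  0.016]] j [ 0.13  0.52  0.33  1.38 -0.01  1.78]
target [0.622  0.0427 0.195 ] tool shift [0.0016 0.0002 0.033 ]
yaw of jaw axis rel sorter x -0.027
```

View pics/side5.png

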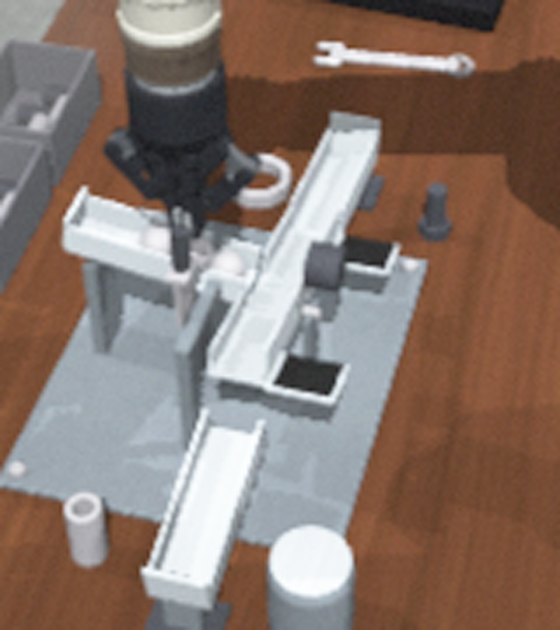

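The end stop is reached at 18 N and the balls are rolling: ball 1 is at about (225,260). I'll back off to the right, then lift clear and wait.

Call:
{"api": "arm_command", "payload": {
  "motion": [
    {"x": 0,"y": 0,"z": 0.01,"roll": 0,"fingers": 0},
    {"x": -0.01,"y": 0,"z": 0.012,"roll": 0,"fingers": 0},
    {"x": -0.025,"y": 0,"z": 0,"roll": 0,"fingers": 0},
    {"x": -0.03,"y": 0,"z": 0,"roll": 0,"fingers": 0},
    {"x": -0.03,"y": 0,"z": 0,"roll": 0,"fingers": 0},
    {"x": -0.02,"y": 0,"z": 0,"roll": 0,"fingers": 0},
    {"x": 0,"y": 0,"z": 0,"roll": 0,"fingers": 0},
    {"x": 0,"y": 0,"z": 0,"roll": 0,"fingers": 0},
    {"x": 0,"y": 0,"z": 0,"roll": 0,"fingers": 0},
    {"x": 0,"y": 0,"z": 0,"roll": 0,"fingers": 0},
    {"x": 0,"y": 0,"z": 0,"roll": 0,"fingers": 0},
    {"x": 0,"y": 0,"z": 0,"roll": 0,"fingers": 0},
    {"x": 0,"y": 0,"z": 0,"roll": 0,"fingers": 0},
    {"x": 0,"y": 0,"z": 0,"roll": 0,"fingers": 0},
    {"x": 0,"y": 0,"z": 0,"roll": 0,"fingers": 0},
    {"x": 0,"y": 0,"z": 0,"roll": 0,"fingers": 0},
    {"x": 0,"y": 0,"z": 0,"roll": 0,"fingers": 0},
    {"x": 0,"y": 0,"z": 0,"roll": 0,"fingers": 0},
    {"x": 0,"y": 0,"z": 0,"roll": 0,"fingers": 0},
    {"x": 0,"y": 0,"z": 0,"roll": 0,"fingers": 0}
  ]
}}

```text
clock: 6.88
eef_pos: [0.6219, 0.0544, 0.3173]
tool_rot: [-0.517, -0.479, 0.522, -0.48]
ft_force: [0.1, -0.5, 0.5]
grip_width: -0.0
```

Call:
{"api": "arm_command", "payload": {
  "motion": [
    {"x": 0,"y": 0,"z": 0,"roll": 0,"fingers": 0},
    {"x": 0,"y": 0,"z": 0,"roll": 0,"fingers": 0},
    {"x": 0,"y": 0,"z": 0,"roll": 0,"fingers": 0},
    {"x": 0,"y": 0,"z": 0,"roll": 0,"fingers": 0},
    {"x": 0,"y": 0,"z": 0,"roll": 0,"fingers": 0},
    {"x": 0,"y": 0,"z": 0,"roll": 0,"fingers": 0},
    {"x": 0,"y": 0,"z": 0,"roll": 0,"fingers": 0},
    {"x": 0,"y": 0,"z": 0,"roll": 0,"fingers": 0},
    {"x": 0,"y": 0,"z": 0,"roll": 0,"fingers": 0},
    {"x": 0,"y": 0,"z": 0,"roll": 0,"fingers": 0},
    {"x": 0,"y": 0,"z": 0,"roll": 0,"fingers": 0},
    {"x": 0,"y": 0,"z": 0,"roll": 0,"fingers": 0}
  ]
}}

```text
clock: 7.88
eef_pos: [0.622, 0.0544, 0.3177]
tool_rot: [-0.517, -0.479, 0.522, -0.481]
ft_force: [0.0, -0.3, 0.6]
grip_width: -0.0001
```

```bash
python3 - <<'E'
from h import *
st()
from workcell import *
for n in ["side","scene"]:
    c=camera(n);np.savez(n+"6.npz",**c);im=c["frame"][:,:,::-1]
    if n=="side": im=cv2.resize(im[120:300,140:320],None,fx=3.3,fy=3.3,interpolation=cv2.INTER_CUBIC)
    if n=="scene": im=cv2.resize(im[130:290,175:355],None,fx=3.5,fy=3.5,interpolation=cv2.INTER_CUBIC)
    cv2.imwrite(f"pics/{n}6.png",im)
E
```

```text
t 7.88 tcp [0.622  0.0544 0.3177] F [ 0.  -0.3  0.6] grip -0.0001
tool axes
 [[-0.002  0.997 -0.08 ]
 [-0.006 -0.08  -0.997]
 [-1.    -0.002  0.007]] j [ 0.09  0.5   0.61  1.68 -0.01  1.74]
yaw of jaw axis rel sorter x -0.027
```

View pics/side6.png

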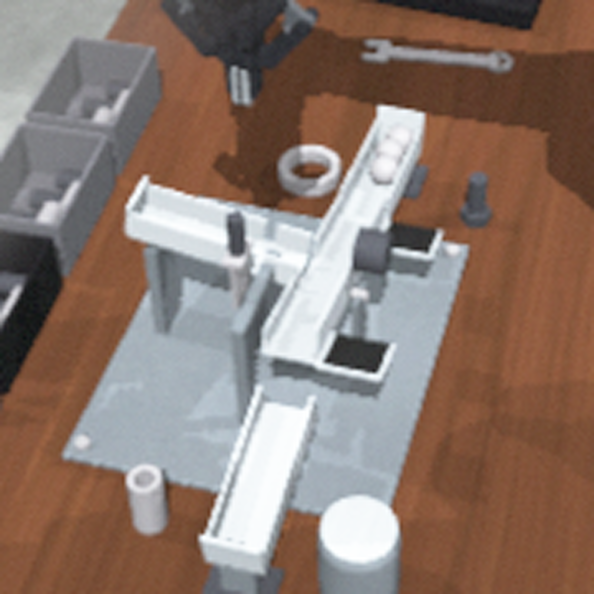

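View pics/scene6.png

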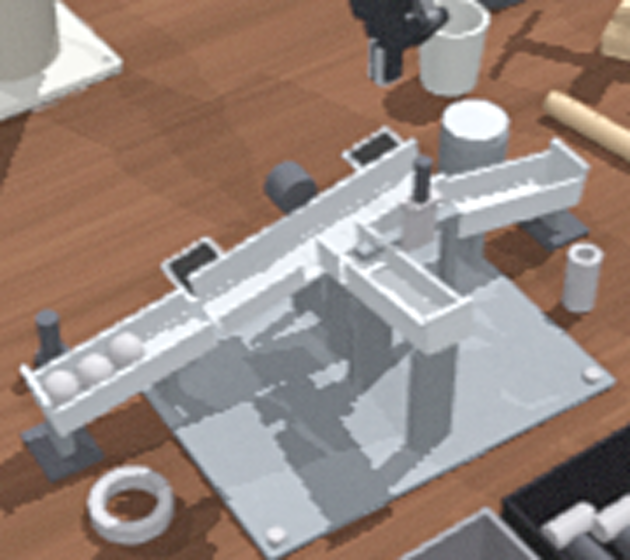

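All three balls lie in the right chute at (62,383), (95,367) and (127,348) in the scene view, and the lane is empty. One more look to confirm they are at rest, then I'll hand in.

```bash
python3 - <<'E'
from workcell import *
import numpy as np
a=np.load("scene6.npz")["frame"].astype(int)
for i in range(4): c=camera("scene")["frame"].astype(int)
print(np.abs(c-a)[200:270,175:235].max(), np.abs(c-a)[150:290,175:355].max())
o=get_obs();print(o["clock"],np.abs(o["joint_vel"]).max()); print(job_done())
E
```

```text
12 20
8.1833 0.0011652800674824269
the job is handed in; nothing more can be done
None
```

The job is done and handed in at 8.2 s. With shut fingertips I pressed the right pad down until the seesaw rocked over. I then pushed the stop post left to its end stop (about 18 N on the wrist), backed off and lifted clear.

**Last checks:**
- **Seesaw:** it leans right and stayed there with nothing touching it.
- **Balls:** all three lie one behind another in the right-hand chute, and the feed lane is empty. Pictures 0.2 s apart differ by at most 12 grey levels there, which I took as image noise, so the balls are at rest.
- **Bench:** the race, socket, can and bolt look unmoved around the sorter. I compared only that area by eye. I made no separate check of the cup, hammer and wrench; the arm's path kept clear of them.
- **Arm:** it stands still at about 0.32 m height, touching nothing.

**Disagreement:** the wrist camera and the two fixed cameras differed by 4 to 5 mm on the positions of the pad and the post. That was within what the moves could take.

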